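# Lock the bowl carrier into the drying-rack bed

### The job

Slide the carrier board with the black bowl along its bed, gently, until it is fully home against the rubber buffer of the end carriage. Then press the seesaw catch over centre so that it snaps down into the slot of the board, and leave it locked there. Do not force anything, and leave the other things on the table alone.

Things in the scene. Friction and masses are not known exactly. Their poses are not given: they have to be found in the camera images.
- bed: Fixed plywood bed, 350 (x) x 126 (y) x 12 mm, on the table. Origin: centre of its underside. The board slides home along its +x. Two rails along x (tops 22 mm above the table, inner faces 94 mm apart, x = -175 to +100 mm) guide it. The bed's top is 12 mm above the table.
- board: Loose dark-wood carrier board, 164 (x) x 90 (y) x 12 mm, 0.2 to 0.45 kg, between the rails, 2 mm play each side. Origin: centre of its underside; x as the bed's, leading edge at x = +82 mm. An upturned black bowl, 68 mm wide, 37 mm tall, is stuck on it at x = -4 mm. Sliding takes about 1 to 4 N. It starts 25 to 105 mm short of home.
- push_face (a point): Point on the board's trailing face (x = -82 mm in the board's frame), on the centre line, 6 mm above the bed. The face is 26 mm tall because a cleat, 16 (x) x 60 (y) mm, 14 mm tall, stands flush with it on the board. Push low near the middle, or grip the cleat from above.
- slot (a point): Centre of the mouth (board's top) of the slot through the board that takes the nose of the catch: 17 (x) x 27 (y) mm, centre 21.5 mm behind the leading edge.
- fence: Fixed end block: two wooden cheeks, 62 (x) x 10 x 20 mm, at x = 19, y = +-47 mm, on the far (+x) end of the bed. Origin: on the centre line, at the height of the bed's top, 125 mm along x from the bed's origin; axes as the bed's. It carries an aluminium carriage with buffer and catch. Over 12 N between board and end block, or 20 N between fingers and end block, is forcing.
- buffer_mid (a point): Middle of the range in which the free face of the rubber buffer may stand, on the end block, 6 mm above the bed. The carriage was clamped by hand anywhere within +-20 mm of it along x and is NOT measured: feel for it. The buffer is sprung, 3 N per mm, and goes hard after 7.5 mm; let go, the board springs back to within about 2 mm of first touch.
- catch (a joint): Steel seesaw catch on the carriage: 0 = open, nose up 34 deg; 0.6 rad = locked, arm level, nose 6 mm deep in the slot. Over-centre spring: below 0.3 rad it springs back open, above it snaps down by itself. With the board over 3 mm short of home its nose lands on the board near 0.5 rad. Its pin lies 30 mm beyond (+x) the leading edge of the board when home, 26 mm above the bed's top.
- press_point (a point): Where to press the catch, IF the carriage stood mid-range; shift it along x as the board's home shifts: 42 mm back (-x) from the pin, 36 mm above it, about the top of the open arm's thumb pad. The arm is 54 mm long, 30 mm wide. 5 to 10 N straight down moves it; the pad's top there is about 23 mm above the pin at dead centre, 7 mm when locked. Fixed to the end block.
- bowl: Loose black bowl, 100 mm wide, 50 mm tall, beside the bed; origin at its foot. Leave alone.
- stone: Loose whetstone, 100 x 36 x 22 mm, beside the bed; origin at the centre of its underside. Leave alone.
- jar: Loose jar, 52 mm wide, 65 mm tall, beside the bed; origin at its foot. Leave alone.
- brush: Loose brush lying beside the bed on the robot's side; its axis is x. Leave alone.
- wedge: Loose small wooden block, 60 x 22 x 14 mm, on the robot's side of the bed. Leave alone.
- puck: Loose cork, 36 mm wide, 25 mm tall, past the far end of the bed. Leave alone.

How it is judged:
By the outcome, as a careful person would: the job done as asked, in the order asked, and still so for the second after the job is handed in, with the robot touching nothing.
It also fails if it takes over 48 s, if anything falls off the work surface, if the arm or the gripper's body presses on something with over 40 N, if the wrist force passes 120 N, or if a joint passes its speed limit or range.

### The arm

A 6-joint arm with a two-finger parallel gripper is mounted at the origin on the work surface. World frame = base frame: x ahead of the robot, y to its left, z up, the work surface at z = 0. Lengths are in m, angles in rad, forces in N, time in s.
With the tool pointing down it reaches from about 0.25 to 0.8 m from the base axis. Payload 8.5 kg.
Tool frame: the origin (TCP) lies between the finger pads; the fingertips stand 8 mm ahead of it and the grasp point (between the pads) lies 11 mm behind it (finger_overhang is the distance from the TCP to the fingertips, in m); z points along the fingers, y is the line along which they close (so a half turn about z gives the same grasp; the last joint's range is limited). The gripper opens to 85 mm and grips with 20 to 120 N. Pads are 22 mm wide; open, the fingers measure 114 mm over their backs; the gripper's body (76 mm by 85 mm) begins 54 mm behind the grasp point. The pads swing forward as they close: fully open they stand 13 mm farther back than shut.
Start: joints at [1.215, 0.238, -0.013, 1.319, 0, 1.571], TCP at [0.183, 0.492, 0.239] pointing down, gripper open.
Joint ranges: [-2.66, 2.66], [-1.03, 1.9], [-1.14, 1.46], [-1.82, 2.27], [-1.45, 1.34], [-3.14, 3.14]. Speed limits (rad/s): [2.22, 2.22, 2.79, 3.14, 3.14, 3.14].

### API

Orientations are given as a 3x3 rotation matrix whose columns are the frame's x, y, z axes.
In Python, from bench import * gives the robot as it stands.
- The arm moves only by the shell command python3 -m inch 'ROWS' [FORCE]. ROWS is text: rows parted by semicolons, each of 7 numbers parted by spaces: the shift along the tool's x, y, z in units of 30 mm (1.0 is 30 mm), then the turn, a rotation vector about the tool's x, y, z in units of 8 degrees (1.0 is 8 degrees), then the finger opening in mm, from 0 to 85.4. A call has exactly 8 rows; each row is the pose to reach, as a shift and turn from the pose commanded when the call began, along the tool's axes at that moment; what a row does not reach only later rows make up. A row lasts 1/10 s, in which the tool goes at most 50 mm and 8.59 degrees, less where a joint would pass 70% of its speed; a pose out of reach is approached as far as the arm can. A call with a gripper value outside its range is refused whole. The fingers move at their own pace and stop on an object; FORCE is the grip in N (left out, the last holds). Time passes only in rows, so rows that repeat a pose let the fingers close, or fill a call up. It gives the time, the measured TCP pose, the force, the opening and the grip force at its end, in the units of the state.
- get_state(): the state, without advancing time (a new reading comes with each control period).
- capture(name): name is "scene" or "top" or "wrist"; returns the picture (480x640x3 uint8, red, green, blue); there is no depth.
- camera_params(name): a dict with "fx", "fy", "cx", "cy" (pixels), "R" (3x3) and "t" (3): a world point X has camera coordinates R X + t; the wrist camera has in their place "T_tool_cam" (4x4, takes a point from camera to tool coordinates, whose origin is the TCP and whose axes are the flange's). Camera axes: x right, y down, z forward; pixel columns grow to the right and rows downward; lengths in m; the calibration is good to about 2 mm. A picture is of the moment at which its call begins: read the wrist's pose just before it. camera_params takes no time and is no camera call.
- hand_in(): hands the job in; it is judged then, once.
The state is a dict: "t": time; "joints": joint angles; "dq": joint speeds; "effort": joint torques, N m; "position": TCP position; "eef_rot": TCP orientation; "wrist_force": force on the tool from outside, world axes, zero at the start; "ft_torque": the same for the moment, N m; "opening": finger opening in m; "finger_force": force on a finger pad.
Only numpy, scipy, OpenCV 4.12 (cv2) and the standard library are available. Lean on these libraries where they do the work, as an engineer would, in place of code of your own. Each camera call takes 0.05 s, during which the arm holds its last target. There are 200 camera calls.

## Working session

There is one attempt and no reset: what is moved stays moved. The work goes in short steps, Python scripts to look and compute and a shell command to move; the robot and the scene stay as the last step left them, time stands still between calls to the robot, and variables do not carry over. Pictures are saved under pics/ and viewed, at most 10 in all, crops included, and the job is handed in when it is done.

```bash
mkdir -p pics; ls; python3 - <<'E'
from bench import *
import cv2,numpy as np
s=get_state();print({k:np.round(v,3).tolist() for k,v in s.items()})
for n in("scene","top"):
    cv2.imwrite(f"pics/{n}0.png",capture(n)[:,:,::-1]);print(n,camera_params(n))
print(camera_params("wrist"))
E
```

```text
pics
{'t': 0.0, 'joints': [1.215, 0.239, -0.014, 1.319, 0.0, 1.571], 'dq': [-0.0, -0.0, -0.0, 0.0, 0.001, -0.0], 'effort': [0.002, -53.877, 34.644, 0.019, -0.0, -0.0], 'position': [0.183, 0.492, 0.239], 'eef_rot': [[-0.937, 0.348, -0.001], [0.348, 0.937, -0.001], [0.0, -0.001, -1.0]], 'wrist_force': [0.358, 0.15, -0.424], 'ft_torque': [-0.042, -0.011, -0.031], 'finger_force': 0.0, 'opening': 0.085}
scene {'fx': 445.0580031843567, 'fy': 445.0580031843567, 'cx': 325.6397913438556, 'cy': 234.81654802015882, 'R': array([[-0.13859774,  0.99012527,  0.02103861],
       [ 0.51315162,  0.08996798, -0.85356967],
       [-0.84703369, -0.10750683, -0.52055375]]), 't': array([ 0.02881514, -0.201722  ,  1.2240878 ])}
top {'fx': 472.57114963146864, 'fy': 472.57114963146864, 'cx': 324.26180436106114, 'cy': 238.60769801163912, 'R': array([[-1.70169399e-02, -9.99854796e-01,  9.00225594e-04],
       [-9.76942725e-01,  1.64353329e-02, -2.12868016e-01],
       [ 2.12822311e-01, -4.50183107e-03, -9.77080548e-01]]), 't': array([0.07153548, 0.54854617, 0.77176602])}
{'fx': 355.42922825564625, 'fy': 355.42922825564625, 'cx': 325.39118078498126, 'cy': 242.02086251369423, 'T_tool_cam': array([[-3.18117973e-04, -9.56194470e-01, -2.92732018e-01,
         7.35922738e-02],
       [ 9.99999771e-01, -4.78913464e-04,  4.77626283e-04,
        -2.33488098e-04],
       [-5.96896916e-04, -2.92731799e-01,  9.56194404e-01,
        -1.34544114e-01],
       [ 0.00000000e+00,  0.00000000e+00,  0.00000000e+00,
         1.00000000e+00]])}
```

View pics/top0.png

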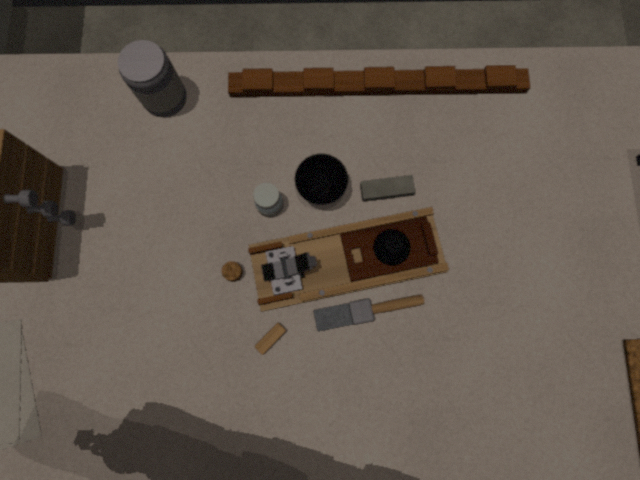

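View pics/scene0.png

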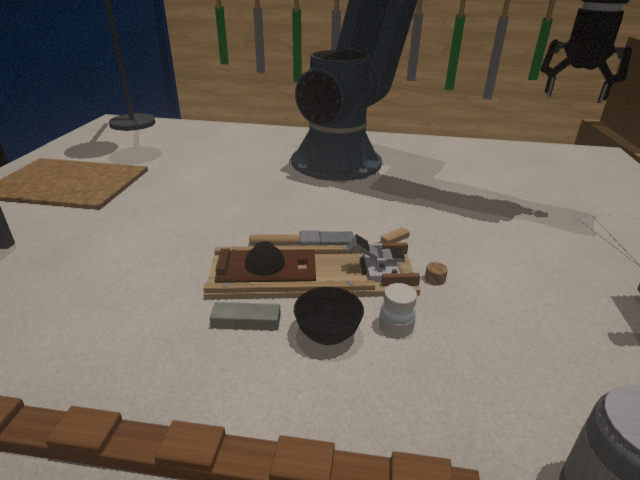

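Top view: the bed runs from about (443,240) to (255,275), with its +x to image left. The board sits at (342-438, 225-280), the slot at about (357,256), and the catch and carriage at (285,268). I'll take a rough pose from these pixels, then go look from close by.

```bash
cat > h.py <<'E'
from bench import *
import cv2,numpy as np
from scipy.spatial.transform import Rotation as Ro
def ray(name,uv,z,s=None):
    c=camera_params(name)
    d=np.array([(uv[0]-c["cx"])/c["fx"],(uv[1]-c["cy"])/c["fy"],1.])
    if name=="wrist":
        T=np.eye(4);T[:3,:3]=s["eef_rot"];T[:3,3]=s["position"];T=T@c["T_tool_cam"];R=T[:3,:3];o=T[:3,3]
    else: R=c["R"].T;o=-R@c["t"]
    d=R@d
    return o+d*(z-o[2])/d[2]
def go(target,R=None):
    "shift (units of 30mm) and turn (units of 8deg) in the tool axes from the current pose"
    s=get_state();E=np.array(s["eef_rot"])
    sh=E.T@(np.array(target)-s["position"])/.03
    tu=np.zeros(3) if R is None else Ro.from_matrix(E.T@R).as_rotvec(degrees=True)/8
    print("shift",sh.round(3),"turn",tu.round(3))
def bedR(yaw): # tool z down, tool y along bed y (flip as nearest)
    c,s=np.cos(yaw),np.sin(yaw)
    return np.array([[c,s,0],[s,-c,0],[0,0,-1.]])
E
python3 - <<'E'
from h import *
P={k:ray("top",uv,z) for k,uv,z in[("rail_tr_a",(432,209),.022),("rail_tr_b",(446,270),.022),("bed_le_a",(250,243),.032),("bed_le_b",(260,305),.012),("slot",(357,256),.024),("brd_tr_a",(433,219),.024),("brd_tr_b",(439,268),.024),("brd_le_a",(342,234),.024),("brd_le_b",(348,282),.024)]}
for k,v in P.items():print(k,v.round(4))
m=(P["rail_tr_a"]+P["rail_tr_b"])/2;l=(P["bed_le_a"]+P["bed_le_b"])/2
d=l-m;print("yaw",np.degrees(np.arctan2(d[1],d[0])),np.linalg.norm(d[:2]),"centre",(m+l)/2)
d=P["brd_le_b"]+P["brd_le_a"]-P["brd_tr_a"]-P["brd_tr_b"];y=np.arctan2(d[1],d[0]);print("yaw board",np.degrees(y),np.linalg.norm(d)/2)
for yy in(y,y+np.pi):
  R=bedR(yy);go([0,0,0],R)
c=(m+l)/2
R=bedR(y)
# camera sits 74mm +tool x of TCP, looking toward -x by 17deg
go([c[0],c[1],.24],R)
E
```

```text
rail_tr_a [ 0.6108 -0.1397  0.022 ]
rail_tr_b [ 0.4958 -0.1575  0.022 ]
bed_le_a [0.5497 0.1968 0.032 ]
bed_le_b [0.4393 0.1801 0.012 ]
slot [0.5239 0.0031 0.024 ]
brd_tr_a [ 0.5911 -0.1398  0.024 ]
brd_tr_b [ 0.4994 -0.1446  0.024 ]
brd_le_a [0.5654 0.0293 0.024 ]
brd_le_b [0.4768 0.0208 0.024 ]
yaw 99.90281079405123 0.3421664210196472 centre [0.52390338 0.01991635 0.022     ]
yaw board 98.21055092650258 0.16898936924261515
shift [-1.0000e-03 -1.7477e+01  7.9810e+00] turn [-8.000e-03  5.000e-03  7.675e+00]
shift [-1.0000e-03 -1.7477e+01  7.9810e+00] turn [-6.0000e-03 -9.0000e-03 -1.4825e+01]
shift [-16.139 -10.781  -0.027] turn [-8.000e-03  5.000e-03  7.675e+00]
```

```bash
python3 -m inch '-1 -0.6 0 0 0 .5 85; -2.4 -1.6 0.2 0 0 1.2 85; -4 -2.7 .5 0 0 2 85; -5.6 -3.8 0.8 0 0 2.8 85; -7.2 -4.9 1.1 0 0 3.6 85; -8.8 -6 1.4 0 0 4.4 85; -10.4 -7.1 1.7 0 0 5.2 85; -11.5 -7.7 2 0 0 6 85'; python3 -c "
from h import *
go([.524,.02,.16],bedR(np.radians(99)))"
```

```text
t: 0.9
position: [0.4053, 0.1807, 0.1858]
eef_rot: [[-0.364, 0.931, 0.0], [0.931, 0.364, 0.0], [0.0, 0.0, -1.0]]
wrist_force: [1.5, 0.7, 0.2]
opening: 0.0851
finger_force: 0.0
shift [-6.431  1.734  0.861] turn [ 0.002 -0.     1.545]
```

```bash
python3 -m inch '-1 .3 .2 0 0 .3 85; -2.3 .6 .3 0 0 .6 85; -3.7 1 .5 0 0 .9 85; -5 1.4 .7 0 0 1.2 85; -6 1.65 .85 0 0 1.5 85; -6.4 1.73 .86 0 0 1.5 85; -6.4 1.73 .86 0 0 1.5 85; -6.4 1.73 .86 0 0 1.5 85'; python3 -c "
from h import *
import pickle
s=get_state();im=capture('wrist');pickle.dump((s,im),open('w0.pkl','wb'))
cv2.imwrite('pics/w0.png',im[:,:,::-1]);print(s['wrist_force'])"
```

```text
t: 1.7
position: [0.5229, 0.0238, 0.1601]
eef_rot: [[-0.168, 0.986, -0.001], [0.986, 0.168, 0.0], [0.0, -0.001, -1.0]]
wrist_force: [-0.9, 0.2, -0.2]
opening: 0.0847
finger_force: 0.0
[-0.93023284  0.18523665 -0.15270364]
```

View pics/w0.png

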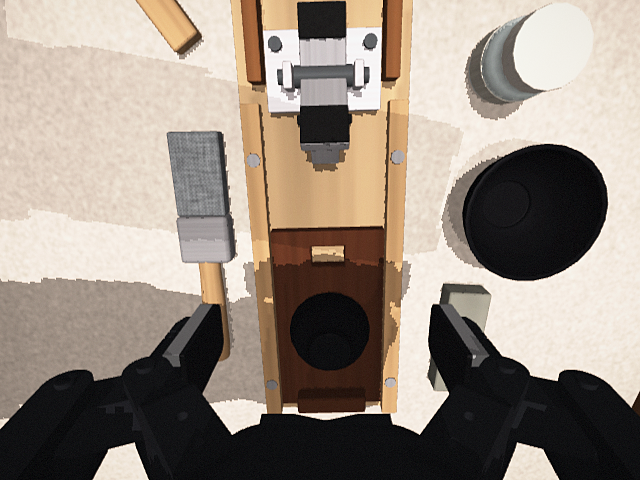

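The wrist view shows the board's leading edge at (272,230)-(382,228) and the slot at (328,255). The cleat is at (298-365, 389-411), the rail fronts at (248,104) and (408,100), and the catch pin lies along row 74 from column 288 to 360. The nose is up at (325,155).

```bash
python3 - <<'E'
from h import *
import pickle
s,_=pickle.load(open('w0.pkl','rb'))
f=lambda u,v,z:ray("wrist",(u,v),z,s)
mid=lambda a,b:(a+b)/2
rl=mid(f(248,104,.022),f(408,100,.022));rt=mid(f(263,413,.022),f(397,410,.022))
d=rl-rt;y=np.arctan2(d[1],d[0]);print("yaw",np.degrees(y),"len275",np.linalg.norm(d))
u=np.array([np.cos(y),np.sin(y),0]);v=np.array([-u[1],u[0],0])
bed=mid(rl-.1*u,rt+.175*u);bed[2]=0;print("bed",bed)
for n,p in dict(lead=mid(f(272,230,.024),f(382,228,.024)),slot=f(328,255,.024),cleatfront=f(331,389,.038),cleatback=f(331,411,.038),pinL=f(288,74,.038),pinR=f(360,74,.038),thumb=f(324,142,.07),nose=f(325,160,.06)).items():
    print(n,p.round(4),"bed xy",round((p-bed)@u,4),round((p-bed)@v,4))
E
```

```text
yaw 100.14454724807965 len275 0.2710810527186189
bed [0.52671193 0.02186114 0.        ]
lead [0.5245 0.0261 0.024 ] bed xy 0.0046 0.0014
slot [0.529  0.0049 0.024 ] bed xy -0.0171 0.0007
cleatfront [ 0.5514 -0.1105  0.038 ] bed xy -0.1346 -0.001
cleatback [ 0.5554 -0.1334  0.038 ] bed xy -0.1579 -0.0009
pinL [0.4807 0.1297 0.038 ] bed xy 0.1143 0.0263
pinR [0.5275 0.1376 0.038 ] bed xy 0.1138 -0.0212
thumb [0.5113 0.0918 0.07  ] bed xy 0.0715 0.0029
nose [0.5138 0.0806 0.06  ] bed xy 0.0601 0.0024
```

```bash
python3 -c "
from h import *
R=bedR(np.radians(100.1))
go([.5602,-.1652,.08],R)
go([.5602,-.1652,.026],R)"
```

```text
shift [-6.432  0.166  2.674] turn [-0.004 -0.002 -0.052]
shift [-6.432  0.167  4.474] turn [-0.004 -0.002 -0.052]
```

```bash
python3 -m inch '-1 0 0 0 0 -.05 0; -2.4 .05 0.3 0 0 -.05 0; -3.8 .1 .8 0 0 -.05 0; -5.2 .15 1.5 0 0 -.05 0; -6.2 .17 2.2 0 0 -.05 0; -6.43 .17 2.67 0 0 -.05 0; -6.43 .17 2.67 0 0 -.05 0; -6.43 .17 2.67 0 0 -.05 0'; python3 -m inch '0 0 .5 0 0 0 0; 0 0 1 0 0 0 0; 0 0 1.4 0 0 0 0; 0 0 1.7 0 0 0 0; 0 0 1.8 0 0 0 0; 0 0 1.8 0 0 0 0; 0 0 1.8 0 0 0 0; 0 0 1.8 0 0 0 0'; python3 -c "
from h import *
s=get_state();print(s['wrist_force'])
cv2.imwrite('pics/w1.png',capture('wrist')[:,:,::-1])
go([.5602,-.1652,.026],bedR(np.radians(100.1)))"
```

```text
t: 2.55
position: [0.5606, -0.1645, 0.0805]
eef_rot: [[-0.175, 0.985, -0.0], [0.985, 0.175, 0.0], [0.001, -0.0, -1.0]]
wrist_force: [-0.0, -0.3, 0.5]
opening: -0.0001
finger_force: 0.0
t: 3.35
position: [0.5612, -0.1662, 0.0266]
eef_rot: [[-0.174, 0.985, 0.001], [0.985, 0.174, -0.0], [-0.0, 0.001, -1.0]]
wrist_force: [0.5, 0.8, 0.7]
opening: 0.0001
finger_force: 0.0
[0.53339364 0.84792859 0.65123367]
shift [ 0.04  -0.027  0.02 ] turn [ 0.005  0.003 -0.011]
```

View pics/w1.png

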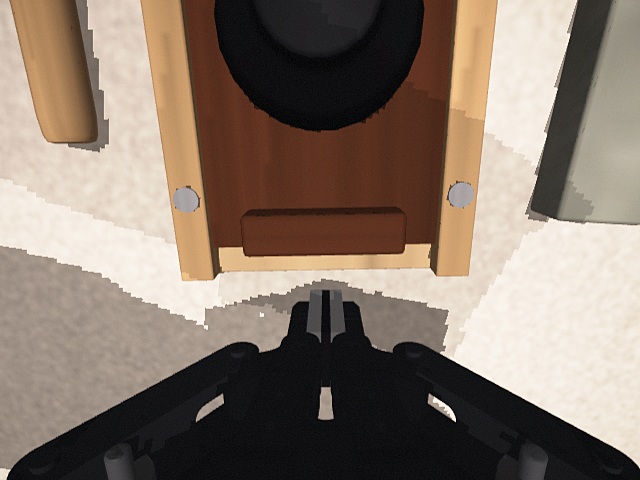

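The closed fingertips, at (326,295), line up with the cleat, whose centre is at column 324. The way is clear.

```bash
python3 -m inch '.1 0 0 0 0 0 0; .25 0 0 0 0 0 0; .4 0 0 0 0 0 0; .5 0 0 0 0 0 0; .6 0 0 0 0 0 0; .7 0 0 0 0 0 0; .8 0 0 0 0 0 0; .9 0 0 0 0 0 0'; python3 -m inch '.1 0 0 0 0 0 0; .2 0 0 0 0 0 0; .3 0 0 0 0 0 0; .4 0 0 0 0 0 0; .5 0 0 0 0 0 0; .6 0 0 0 0 0 0; .7 0 0 0 0 0 0; .8 0 0 0 0 0 0';  python3 -m inch '.1 0 0 0 0 0 0; .2 0 0 0 0 0 0; .3 0 0 0 0 0 0; .4 0 0 0 0 0 0; .5 0 0 0 0 0 0; .6 0 0 0 0 0 0; .7 0 0 0 0 0 0; .8 0 0 0 0 0 0'; python3 -c "
from h import *
s=get_state();im=capture('wrist');cv2.imwrite('pics/w2.png',im[:,:,::-1]);print((s['position']-np.array([.52671,.02186,0]))@[-.176,.984,0], s['wrist_force'])"
```

```text
t: 4.2
position: [0.5562, -0.1395, 0.0261]
eef_rot: [[-0.174, 0.985, 0.0], [0.985, 0.174, -0.0], [-0.001, 0.0, -1.0]]
wrist_force: [1.2, -2.5, 0.3]
opening: -0.0001
finger_force: 0.9
t: 5.0
position: [0.552, -0.1156, 0.0261]
eef_rot: [[-0.174, 0.985, 0.0], [0.985, 0.174, -0.0], [-0.0, -0.0, -1.0]]
wrist_force: [-0.0, -1.8, 0.1]
opening: 0.0001
finger_force: 1.0
t: 5.8
position: [0.5478, -0.092, 0.0261]
eef_rot: [[-0.174, 0.985, 0.0], [0.985, 0.174, -0.0], [-0.0, -0.0, -1.0]]
wrist_force: [1.2, -1.8, 0.0]
opening: -0.0
finger_force: 1.1
-0.11575282571466831 [ 1.22053474e+00 -1.78979232e+00  8.87687480e-04]
```

View pics/w2.png

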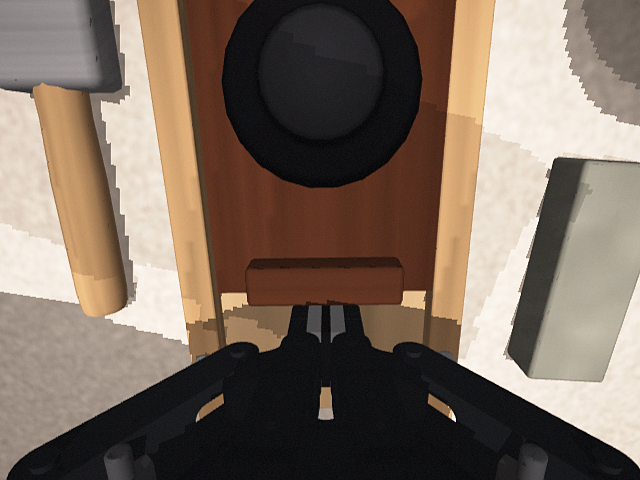

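The board is following squarely with the fingers on the cleat (columns 305-345, row 305). Sliding takes about 1.8 N, with roughly 25 mm left.

```bash
python3 -m inch '.1 0 0 0 0 0 0; .2 0 0 0 0 0 0; .3 0 0 0 0 0 0; .38 0 0 0 0 0 0; .44 0 0 0 0 0 0; .48 0 0 0 0 0 0; .5 0 0 0 0 0 0; .5 0 0 0 0 0 0'|egrep 'pos|wrist'; python3 -m inch '.01 0 0 0 0 0 0; .02 0 0 0 0 0 0; .03 0 0 0 0 0 0; .04 0 0 0 0 0 0; .05 0 0 0 0 0 0; .06 0 0 0 0 0 0; .07 0 0 0 0 0 0; .08 0 0 0 0 0 0'|egrep 'pos|wrist'
```

```text
position: [0.5452, -0.0773, 0.0261]
wrist_force: [-0.2, -1.4, 0.8]
position: [0.5448, -0.0751, 0.0261]
wrist_force: [0.6, -3.0, 0.8]
```

```bash
python3 -m inch '.01 0 0 0 0 0 0; .02 0 0 0 0 0 0; .03 0 0 0 0 0 0; .04 0 0 0 0 0 0; .05 0 0 0 0 0 0; .06 0 0 0 0 0 0; .07 0 0 0 0 0 0; .08 0 0 0 0 0 0'|egrep 'pos|wrist'
```

```text
position: [0.5444, -0.0727, 0.0261]
wrist_force: [0.8, -2.5, 1.0]
```

```bash
python3 -m inch '.01 0 0 0 0 0 0; .02 0 0 0 0 0 0; .03 0 0 0 0 0 0; .04 0 0 0 0 0 0; .05 0 0 0 0 0 0; .06 0 0 0 0 0 0; .07 0 0 0 0 0 0; .08 0 0 0 0 0 0'|egrep 'pos|wrist'
```

```text
position: [0.544, -0.0704, 0.0261]
wrist_force: [0.0, -2.7, 0.8]
```

```bash
python3 -m inch '.01 0 0 0 0 0 0; .02 0 0 0 0 0 0; .03 0 0 0 0 0 0; .04 0 0 0 0 0 0; .05 0 0 0 0 0 0; .06 0 0 0 0 0 0; .07 0 0 0 0 0 0; .08 0 0 0 0 0 0'|egrep 'pos|wrist'
```

```text
position: [0.5436, -0.068, 0.0261]
wrist_force: [0.9, -1.7, 1.2]
```

```bash
python3 -m inch '.01 0 0 0 0 0 0; .02 0 0 0 0 0 0; .03 0 0 0 0 0 0; .04 0 0 0 0 0 0; .05 0 0 0 0 0 0; .06 0 0 0 0 0 0; .07 0 0 0 0 0 0; .08 0 0 0 0 0 0'|egrep 'pos|wrist'
```

```text
position: [0.5434, -0.0661, 0.0261]
wrist_force: [1.7, -6.8, -0.3]
```

```bash
python3 -c "
from h import *
s=get_state();print((s['position']-np.array([.52671,.02186,0]))@[-.176,.984,0], s['wrist_force'],s['t'])"
```

```text
-0.0895144155277901 [ 1.70849363 -6.8097501  -0.29029164] 10.65
```

```bash
python3 -m inch '.005 0 0 0 0 0 0; .01 0 0 0 0 0 0; .015 0 0 0 0 0 0; .02 0 0 0 0 0 0; .025 0 0 0 0 0 0; .03 0 0 0 0 0 0; .03 0 0 0 0 0 0; .03 0 0 0 0 0 0'|egrep 'pos|wrist'
```

```text
position: [0.5433, -0.0655, 0.0261]
wrist_force: [1.5, -7.7, -1.0]
```

Home is felt: first touch came at about bed x = 84 mm for the leading edge, which agrees with the pin. I'll back off, rise, and go above the catch.

```bash
python3 -m inch '-.02 0 0 0 0 0 0; -.05 0 0 0 0 0 0; -.1 0 0 0 0 0 0; -.2 0 0 0 0 0 0; -.35 0 0 0 0 0 0; -.5 0 -.3 0 0 0 0; -.5 0 -1 0 0 0 0; -.5 0 -2 0 0 0 0'|egrep 'pos|wrist';python3 -m inch '0 0 -1 0 0 0 0; 0 0 -2 0 0 0 0; 0 0 -2.7 0 0 0 0; 0 0 -3 0 0 0 0; 0 0 -3 0 0 0 0; 0 0 -3 0 0 0 0; 0 0 -3 0 0 0 0; 0 0 -3 0 0 0 0'|egrep 'pos|wrist'; python3 -c "
from h import *
import pickle
s=get_state();im=capture('wrist');pickle.dump((s,im),open('w3.pkl','wb'))
cv2.imwrite('pics/w3.png',im[:,:,::-1])
go([.5119,.0933,s['position'][2]],bedR(np.radians(100.1)))
go([.5119,.0933,.094],bedR(np.radians(100.1)))"
```

```text
position: [0.5445, -0.0797, 0.0861]
wrist_force: [0.5, -0.1, -0.1]
position: [0.545, -0.0794, 0.1749]
wrist_force: [-0.3, 0.1, -0.0]
shift [ 5.863 -0.09   0.008] turn [-0.012 -0.003 -0.01 ]
shift [ 5.862 -0.086  2.707] turn [-0.012 -0.003 -0.01 ]
```

View pics/w3.png

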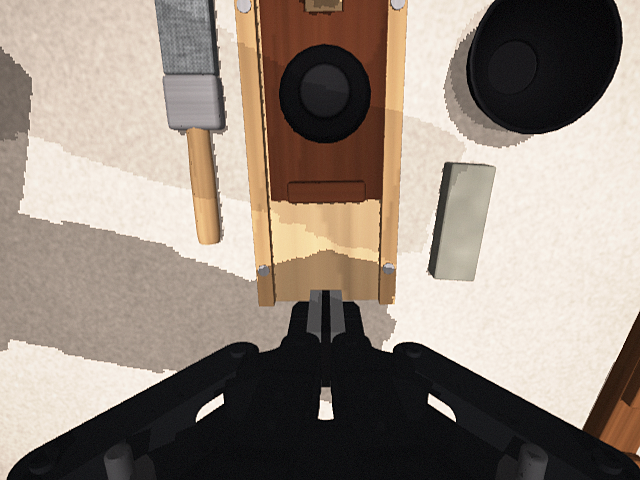

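The board is free-standing at home: trailing edge at row 201, columns 272-381, and the fingers are clear. Next I'll take a close look at the catch.

```bash
python3 -m inch '.6 0 0 0 0 0 0; 1.4 0 0 0 0 0 0; 2.2 0 0 0 0 0 0; 2.8 0 0 0 0 0 0; 3 0 0 0 0 0 0; 3 0 0 0 0 0 0; 3 0 0 0 0 0 0; 3 0 0 0 0 0 0'|egrep 'pos|wrist'; python3 - <<'E'
from h import *
import pickle
s,_=pickle.load(open('w3.pkl','rb'))
B=np.array([.52671,.02186,0]);p=ray("wrist",(326,201),.024,s);print("trail at",(p-B)@[-.176,.984,0])
s=get_state();im=capture('wrist');pickle.dump((s,im),open('w4.pkl','wb'))
cv2.imwrite('pics/w4.png',im[:,:,::-1])
E
```

```text
position: [0.5301, 0.0084, 0.1759]
wrist_force: [0.6, -0.3, 0.0]
trail at -0.08134451593067829
```

View pics/w4.png

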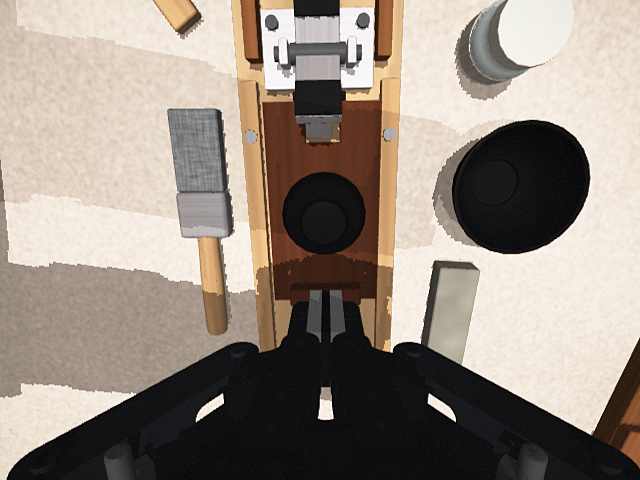

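The slot (row 130) now lies under the raised nose, and the black thumb pad is at (297-341, 80-117), with the pin at row 52.

```bash
python3 - <<'E'
from h import *
import pickle
s,_=pickle.load(open('w4.pkl','rb'))
B=np.array([.52671,.02186,0]);u=np.array([-.176,.984,0]);v=np.array([-.984,-.176,0])
for n,px,z in[("pin",(318,52),.038),("pad rear",(318,117),.074),("pad front",(319,80),.06)]:
    p=ray("wrist",px,z,s)-B;print(n,p@u,p@v)
t=B+.073*u+.002*v
go([t[0],t[1],.100],bedR(np.radians(100.1)))
E
```

```text
pin 0.1136229451306318 0.002877705190353092
pad rear 0.06985499517849868 0.002588878046871421
pad front 0.09302089738384713 0.0019969943170844925
shift [ 2.894 -0.107  2.532] turn [-0.001  0.001 -0.017]
```

```bash
python3 -m inch '.6 0 0 0 0 0 0; 1.4 0 0 0 0 0 0; 2.2 -.1 .2 0 0 0 0; 2.7 -.1 .8 0 0 0 0; 2.9 -.12 1.5 0 0 0 0; 2.9 -.12 2.2 0 0 0 0; 2.9 -.12 2.5 0 0 0 0; 2.9 -.12 2.5 0 0 0 0'|egrep 'pos|wrist|^t'; python3 -m inch '0 0 .1 0 0 0 0; 0 0 .2 0 0 0 0; 0 0 .3 0 0 0 0; 0 0 .4 0 0 0 0; 0 0 .5 0 0 0 0; 0 0 .55 0 0 0 0; 0 0 .6 0 0 0 0; 0 0 .65 0 0 0 0'|egrep 'pos|wrist|^t'
```

```text
t: 14.75
position: [0.5107, 0.0936, 0.1001]
wrist_force: [0.8, -0.6, 0.9]
t: 15.55
position: [0.5114, 0.0941, 0.0817]
wrist_force: [-0.7, -2.4, 7.9]
```

```bash
python3 -m inch '0 0 .05 0 0 0 0; 0 0 .1 0 0 0 0; 0 0 .15 0 0 0 0; 0 0 .2 0 0 0 0; 0 0 .25 0 0 0 0; 0 0 .27 0 0 0 0; 0 0 .27 0 0 0 0; 0 0 .27 0 0 0 0'|egrep 'pos|wrist|^t'
```

```text
t: 16.35
position: [0.5116, 0.0942, 0.0736]
wrist_force: [1.3, -1.5, 3.0]
```

```bash
python3 -m inch '0 0 .04 0 0 0 0; 0 0 .08 0 0 0 0; 0 0 .12 0 0 0 0; 0 0 .16 0 0 0 0; 0 0 .2 0 0 0 0; 0 0 .2 0 0 0 0; 0 0 .2 0 0 0 0; 0 0 .2 0 0 0 0'|egrep 'pos|wrist|^t'
```

```text
t: 17.15
position: [0.5112, 0.0942, 0.0674]
wrist_force: [-0.2, -0.5, 0.1]
```

The force has vanished, so the catch has probably snapped over. I'll rise and look.

```bash
python3 -m inch '0 0 -.3 0 0 0 0; 0 0 -1 0 0 0 0; -.6 0 -2 0 0 0 0; -1.5 0 -3 0 0 0 0; -2.4 0 -3.4 0 0 0 0; -2.8 0 -3.5 0 0 0 0; -2.8 0 -3.5 0 0 0 0; -2.8 0 -3.5 0 0 0 0'|egrep 'pos|wrist|^t'; python3 - <<'E'
from h import *
cv2.imwrite('pics/w5.png',np.vstack([capture('wrist')[:300,:,::-1],cv2.resize(capture('scene')[210:310,190:460,::-1],(640,240))]))
E
```

```text
t: 17.95
position: [0.5253, 0.0117, 0.1719]
wrist_force: [-1.0, 0.2, -0.0]
```

View pics/w5.png

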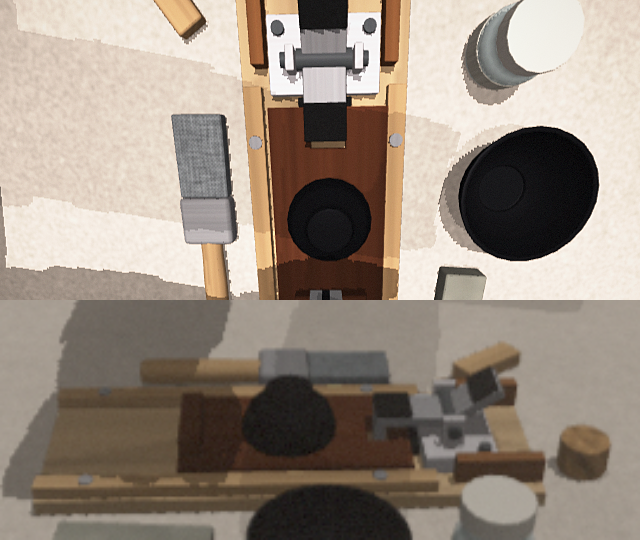

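The arm is level in both views, with the nose down over the slot (wrist row 145). I'll confirm with a light probe: at a tip height of 46.5 mm there should be no contact if it is locked, but firm contact if the nose rests on the board.

```bash
python3 -m inch '.6 0 .2 0 0 0 0; 1.4 0 .8 0 0 0 0; 2.2 0 1.6 0 0 0 0; 2.7 0 2.4 0 0 0 0; 2.8 0 3 0 0 0 0; 2.8 0 3.4 0 0 0 0; 2.8 0 3.6 0 0 0 0; 2.8 0 3.6 0 0 0 0'|egrep 'pos|wrist|^t'; python3 -m inch '0 0 .07 0 0 0 0; 0 0 .14 0 0 0 0; 0 0 .2 0 0 0 0; 0 0 .24 0 0 0 0; 0 0 .28 0 0 0 0; 0 0 .3 0 0 0 0; 0 0 .3 0 0 0 0; 0 0 .3 0 0 0 0'|egrep 'pos|wrist|^t'
```

```text
t: 18.85
position: [0.5109, 0.0941, 0.0639]
wrist_force: [0.6, 0.5, 0.2]
t: 19.65
position: [0.5113, 0.0942, 0.0555]
wrist_force: [-0.4, -0.5, -0.4]
```

There is no contact at a tip height of 47.5 mm, and an unlocked arm would stand at 50 mm or more, so it is locked. Retreat and hand in.

```bash
python3 -m inch '0 0 -.3 0 0 0 0; 0 0 -1 0 0 0 0; 0 0 -2 0 0 0 0; 0 0 -3 0 0 0 0; 0 0 -3.5 0 0 0 0; 0 0 -3.5 0 0 0 0; 0 0 -3.5 0 0 0 0; 0 0 -3.5 0 0 0 0'|egrep 'pos|wrist|^t'; python3 -c "
from bench import *
print(hand_in())"
```

```text
t: 20.45
position: [0.5107, 0.0941, 0.1596]
wrist_force: [0.3, 0.0, -0.1]
the job is handed in; nothing more can be done
None
```

The board is home against the buffer (about 8 N at the wrist at most), the catch is snapped down and locked in the slot, nothing else was moved, and the job was handed in at about 20 s.

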